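Re-index a pinned carving turntable

TASK

The plaster cast bedded on the carving turntable has to be worked from its other side. Pull the detent pin up against its click until it is free of the index shoe below (or all the way out), swing the table counter-clockwise seen from above to the second index shoe, feel for the hole there, and press the pin fully home through the table's lug and the second shoe until it clicks and its collar sits flat on the lug; then let go. Never force the pin: where it meets solid metal, shift and try again, and leave the other things on the bench alone.

Things in the scene. Friction and masses are not known exactly. Their poses are not given: they have to be found in the camera images.
- pin_grip (a point): the upright detent pin: centre of its black grooved grip, a cylinder 22 mm wide and 32 mm tall, top 14.5 mm above this point. A collar 26 mm wide and 4 mm thick has its underside 26 mm below this point and rests on the lug when the pin is home (as at the start). Own z is the pin's axis, up. 55 to 95 g; free to turn about its axis; 45 mm of shank below the collar
- pin_tip (a point): centre of the flat end of the pin's shank, 71 mm below pin_grip. Shank 14 mm wide, end chamfered 2 mm; two opposite spring balls 6 mm above the end stand 2.6 mm out of it. Home, they lie just under the shoe: pulling out takes about 10 N. In a hole they rub with 1 to 2 N, so that a raised pin stays up in the lug when let go; a lesser click (7 N) as they cross the gap of shoe and lug
- lug_top (a point): centre of the lug's hole at its upper face, 80 mm above the bench, 118 mm from the table's axis; goes round with the table. The lug is a round steel eye 35 mm wide on the table's edge, 18 mm thick, hole 15.4 mm with 1 mm chamfers; it passes 2 mm above the shoes. Pushing the pin down through lug and shoe takes up to about 12 N at the clicks, until the collar meets the lug
- table_centre (a point): centre of the turntable's upper face, 76 mm above the bench, on its vertical axis: an aluminium disc 184 mm wide on a fixed grey cast base 208 mm wide; the lug sticks out at its edge. A hollow plaster cast (72 x 96 x 61 mm) is bedded on it in clay, its top 141 mm above the bench, all of it within 70 mm of the axis
- first_hole (a point): centre of the first index shoe's hole at the shoe's flat top, 60 mm above the bench. Both shoes are dark steel blocks on the base's rim, 60 mm wide along the rim, 35 mm deep, 16 mm thick, with a 15.4 mm chamfered through hole in the middle, 118 mm from the axis, open air below. To pass over a shoe the pin must be raised more than 25 mm from home; up to 38 mm the lug still guides it
- span_middle (a point): a point of the base, at the height of the shoes' tops, 118 mm from the axis and 1.05 rad counter-clockwise (from above) of first_hole. The second shoe was clamped on by hand: its hole lies up to 0.12 rad (14 mm along the rim) to either side of this point, to be seen or felt. Throughout that span the pin's end lands on the shoe's flat top unless within about 3 mm of the hole
- turntable (a joint): angle of the turntable in rad: 0 at the start (lug over the first shoe), growing counter-clockwise seen from above. It turns with a light rub, about 1 N felt at the lug, has no stops in the working range and stays where it is left
- soap_jar_centre (a point): bystander: brown jar with black lid, 62 mm in diameter and 86 mm tall, on the bench; point 35 mm up its axis
- wood_wedge_centre (a point): bystander: plain wooden wedge lying on the bench, 94 x 58 x 24 mm; its middle
Not all that is in view belongs to the job. Of the things shaped like the part that bears pin_grip, the bare steel one is meant.

How it is judged (in metres and radians):
On the way, in this order (a step that is already met when the one before it is completed fails the run):
1. the pin is pulled up clear of the first index shoe (height (world z) of pin_tip above 0.0602 m), for 0.1 s.
2. the table is swung round to the second shoe (value of joint turntable between 0.9 and 1.2 rad), for 0.1 s.
At the end, for the whole second after the job is handed in: the lug stands over the second shoe (table 0.90 to 1.20 rad from its start), the pin is through both, upright within 0.08 rad, centred in the lug within 4 mm, its collar within 1.8 mm of the lug's top, at rest and let go (all of step 2 and horizontal distance between pin_grip and lug_top below 0.004 m and z of pin_grip in the frame of lug_top below 0.0278 m and angle between pin_grip's own z axis and vertical below 0.08 rad and linear speed of lock_pin below 0.02 m/s); the robot touches nothing.
It fails at once if the pin is forced against a shoe (more than 30 N) (contact force between lock_pin and index_shoe above 30 N or contact force between lock_pin and turntable_base above 30 N).
It fails at once if the pin is forced in the table's lug (more than 40 N) (contact force between lock_pin and turntable above 40 N).
It fails at once if a bystander is moved by more than 25 mm (distance of any of soap_jar_centre, wood_wedge_centre from where it was at the start of the episode above 0.025 m).
It also fails if it takes over 56 s, if anything falls off the work surface, if the arm or the gripper's body presses on something with over 40 N, if the wrist force passes 120 N, or if a joint passes its speed limit or range.

ROBOT

A 6-joint arm with a two-finger parallel gripper is mounted at the origin on a cart in front of the work surface, level with it; the furniture and walls round the work are solid. World frame = base frame: x ahead of the robot, y to its left, z up, the work surface at z = 0. Lengths are in mm, angles in rad, forces in N, time in s.
With the tool pointing down it reaches from about 275 to 750 mm from the base axis. Payload 10.2 kg.
Tool frame: the origin (TCP) lies at the very end of the fingers, on their centre line; the grasp point (between the pads) lies 19 mm behind it; z points along the fingers, y is the line along which they close (so a half turn about z gives the same grasp; the last joint's range is limited). The gripper opens to 85 mm and grips with 20 to 120 N. Pads are 22 mm wide; open, the fingers measure 114 mm over their backs; the gripper's body (76 mm by 85 mm) begins 54 mm behind the grasp point. The pads swing forward as they close: fully open they stand 13 mm farther back than shut.
Start: joints at [-1.327, 0.313, 1.498, -0, 1.331, -0.223], TCP at [236.255, -468.844, 231.294] pointing down, gripper open.
Joint ranges: [-2.94, 2.94], [-0.97, 2.17], [0.19, 2.56], [-1.23, 4.37], [0.02, 3.11], [-2.88, 2.88]. Speed limits (rad/s): [2.39, 2.39, 3.01, 3.14, 3.14, 3.14].

INTERFACE

Orientations are given as a unit quaternion [w, x, y, z].
In Python, from rig import ctrl gives the robot as it stands.
- The arm moves only by the shell command python3 -m pendant 'ROWS' [FORCE]. ROWS is JSON, a list that holds one entry, the list of rows, each a list of 5 numbers: the shift along the tool's x, y, z normalised to -1 to 1, where 1 is 200 mm, then the turn about the tool's z normalised to -1 to 1, where 1 is pi rad, then the opening, from 0 (shut) to 1 (fully open). In form: [[[dx, dy, dz, spin, hand], ...]]. A call has 1 to 12 rows; each row is the pose to reach, as a shift and turn from the pose commanded when the call began, along the tool's axes at that moment, turning the shorter way round; what a row does not reach only later rows make up. A row lasts 1/10 s, in which the tool goes at most 50 mm and 8.59 degrees, less where a joint would pass 70% of its speed; a pose out of reach is approached as far as the arm can. A call with a number of a shift or a turn outside -1 to 1 is refused whole. A call with a gripper value outside its range is refused whole. The fingers move at their own pace and stop on an object; FORCE is the grip in N (left out, the last holds). Time passes only in rows, so rows that repeat a pose let the fingers close. It gives the time, the measured TCP pose, the force, the opening and the grip force at its end, in the units of the state.
- ctrl.sense(): the state, without advancing time (a new reading comes with each control period).
- ctrl.capture(name): name is "scene" or "side" or "wrist"; returns (picture, depth): 384x512x3 uint8, blue, green, red; 384x512 float32, mm along the optical axis (not along the pixel's ray), 0 where there is no reading.
- ctrl.get_calibration(name): a dict with "K" (3x3 intrinsics, pixels), "origin" and "rotation" of the camera in the world. Camera axes: x right, y down, z forward; pixel columns grow to the right and rows downward; lengths in mm; the calibration is good to about 2 mm. A picture is of the moment at which its call begins: read the wrist's pose just before it. get_calibration takes no time and is no camera call; for the wrist camera it gives the pose at the moment of the call.
- ctrl.finish_job(): hands the job in; it is judged then, once.
The state is a dict: "time_s": time; "joints": joint angles; "dq": joint speeds; "tau": joint torques, N m; "eef_pos": TCP position; "ee_rot": TCP orientation; "force": force on the tool from outside, world axes, zero at the start; "wrist_torque": the same for the moment, N m; "grip_width": opening from 0.0 (shut) to 1.0 (fully open); "grip_force": force on a finger pad.
Only numpy, scipy, OpenCV 4.12 (cv2) and the standard library are available. Lean on these libraries where they do the work, as an engineer would, in place of code of your own. Each camera call takes 0.05 s, during which the arm holds its last target. There are 200 camera calls.

## Working session

There is one attempt and no reset: what is moved stays moved. The work goes in short steps, Python scripts to look and compute and a shell command to move; the robot and the scene stay as the last step left them, time stands still between calls to the robot, and variables do not carry over. Pictures are saved under pics/ and viewed, at most 10 in all, crops included, and the job is handed in when it is done.

```bash
ls; mkdir -p pics
python3 - <<'E'
from rig import ctrl
import cv2,numpy as np
s=ctrl.sense();print(s)
for n in("scene","side"):
    p,d=ctrl.capture(n);cv2.imwrite(f"pics/{n}0.png",p);np.save(f"{n}0.npy",d)
    c=ctrl.get_calibration(n);print(n,c)
E
```

```text
pics
{'time_s': 0.0, 'joints': array([-1.32735262e+00,  3.13470657e-01,  1.49844733e+00,  9.43404500e-06,
        1.33101751e+00, -2.23393858e-01]), 'dq': array([ 0.00125623,  0.00015543, -0.00090224, -0.00219195, -0.00160913,
        0.00031777]), 'tau': array([ 5.30848902e-04, -4.12263572e+01, -2.59740901e+01, -2.17448055e-04,
        4.09340937e-03, -2.90463606e-05]), 'eef_pos': array([ 236.21273638, -468.5630263 ,  230.72065537]), 'ee_rot': array([-6.71433517e-04,  9.72881342e-01,  2.31303793e-01, -2.14974736e-06]), 'force': array([-0.72232318, -0.44499406,  0.11027746]), 'wrist_torque': array([0.04104541, 0.02510769, 0.03251257]), 'grip_force': 0.0, 'grip_width': 1.0025338414656957}
scene {'K': array([[401.89094376,   0.        , 262.15673565],
       [  0.        , 401.89094376, 192.43217054],
       [  0.        ,   0.        ,   1.        ]]), 'origin': array([ 53.70960048, 938.86387945, 637.75088152]), 'rotation': array([ 0.13017462, -0.25220688,  0.83638045, -0.46894988])}
side {'K': array([[366.9288124 ,   0.        , 256.13267291],
       [  0.        , 366.9288124 , 190.13356526],
       [  0.        ,   0.        ,   1.        ]]), 'origin': array([ 456.46905002, -608.22497175,  799.90775796]), 'rotation': array([-0.41401781,  0.90957178, -0.03212089,  0.01538427])}
```

View pics/scene0.png

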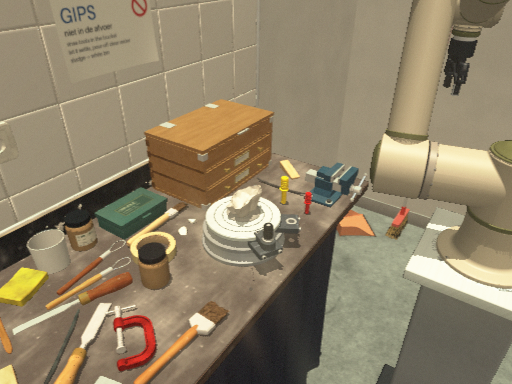

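View pics/side0.png

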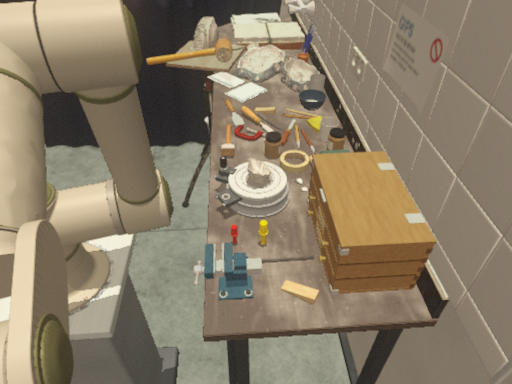

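The scene view shows the pin grip at about (268,230), the second shoe at about (290,226) and the cast at (243,205). In the side view the pin is at (223,163), the second shoe at (229,200) and the table at (258,185). The yellow and red pins are decoys.

```bash
cat > h.py <<'E'
import numpy as np,cv2
from scipy.spatial.transform import Rotation as R
from rig import ctrl
def rot(q): 
    q=np.asarray(q,float)
    return q if q.shape==(3,3) else R.from_quat(q[[1,2,3,0]]).as_matrix()
def cloud(c,d):
    K=c["K"];v,u=np.mgrid[:d.shape[0],:d.shape[1]]
    P=np.stack([(u-K[0,2])/K[0,0]*d,(v-K[1,2])/K[1,1]*d,d],-1)@rot(c["rotation"]).T+c["origin"]
    P[d<=0]=np.nan
    return P
def circ(xy):
    A=np.c_[2*xy,np.ones(len(xy))];s=np.linalg.lstsq(A,(xy**2).sum(1),rcond=None)[0]
    return s[:2],np.sqrt(s[2]+s[:2]@s[:2])
E
python3 - <<'E'
from h import *
np.set_printoptions(precision=1,suppress=True)
for n,pts in(("scene",dict(grip=(268,229),lug=(262,245),shoe2=(290,226),disc=(215,215),disc2=(245,232),cast=(243,192),yel=(284,185),red=(308,200))),("side",dict(grip=(223,161),shoe2=(229,200),disc=(240,190),disc2=(275,195),yel=(263,225),red=(234,230),cast=(256,165)))):
    d=np.load(n+"0.npy");im=cv2.imread(f"pics/{n}0.png");P=cloud(ctrl.get_calibration(n),d)
    for k,(u,v) in pts.items():print(n,k,P[v,u],im[v,u])
    # table disc points
    m=(abs(P[...,2]-76)<2.5)&(P[...,0]>250)&(P[...,0]<650)&(abs(P[...,1])<300)
    Q=P[m];print("disc",len(Q),Q.min(0),Q.max(0))
    m=(P[...,2]>95)&(P[...,2]<125)&(P[...,0]>200)&(P[...,0]<650)&(abs(P[...,1])<300)
    lab,st=cv2.connectedComponentsWithStats(m.astype(np.uint8))[1:3]
    for i in range(1,len(st)):
        if st[i,4]>15:print(st[i],np.nanmedian(P[lab==i],0),np.nanmax(P[lab==i],0))
    cv2.imwrite(f"pics/{n}0c.png",cv2.resize(im[160:280,190:340] if n=="scene" else im[140:260,190:340],None,fx=5,fy=5,interpolation=3))
E
```

```text
scene grip [412.7 344.1 115.7] [48 63 67]
scene lug [422.1 351.8  72.4] [62 72 77]
scene shoe2 [412.9 241.7  60.9] [ 99 109 111]
scene disc [576.4 323.8  75.8] [228 248 250]
scene disc2 [477.4 338.2  75.9] [234 251 252]
scene cast [547.4 246.8 112.5] [224 250 253]
scene yel [520.1  87.4  64.1] [ 35 155 192]
scene red [438.8  95.9  48.5] [ 33  41 155]
disc 781 [346.8 -86.5  73.5] [612.2 300.   78.4]
[230 187  28  20 328] [541.9 256.6 108.4] [561.5 300.  124.8]
[246 197  14  17  99] [498.  276.3 109.9] [503.7 299.5 124.8]
side grip [419.9 321.9 114.9] [43 52 57]
side shoe2 [434.2 200.1  60.1] [106 115 120]
side disc [468.4 228.1  73.2] [219 240 243]
side disc2 [571.8 202.6  69.2] [122 140 146]
side yel [524.3  69.2  83.4] [ 10 198 221]
side red [445.9  75.5  62.9] [ 35  46 152]
side cast [522.5 309.4 103.3] [197 224 237]
disc 891 [350.9 -96.5  73.5] [615.3 299.9  78.5]
[248 165  23  17 221] [529.5 252.8 106.4] [563.1 299.7 125. ]
```

View pics/scene0c.png

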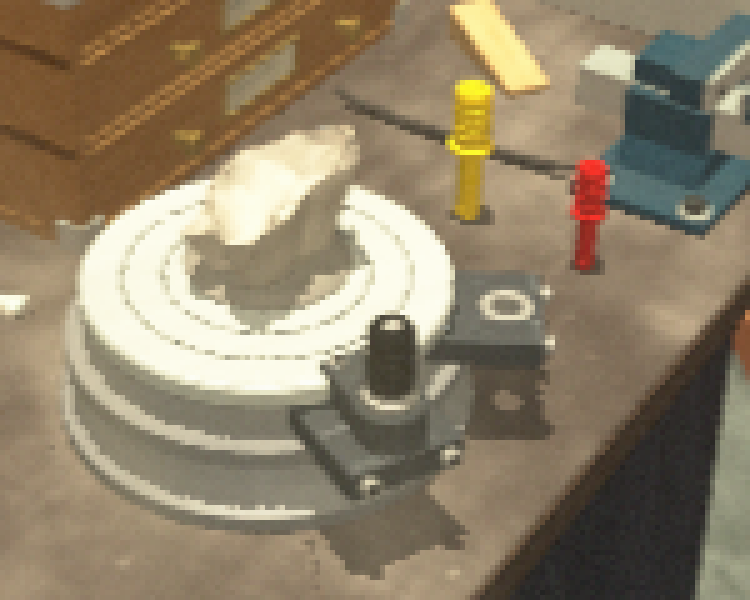

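View pics/side0c.png

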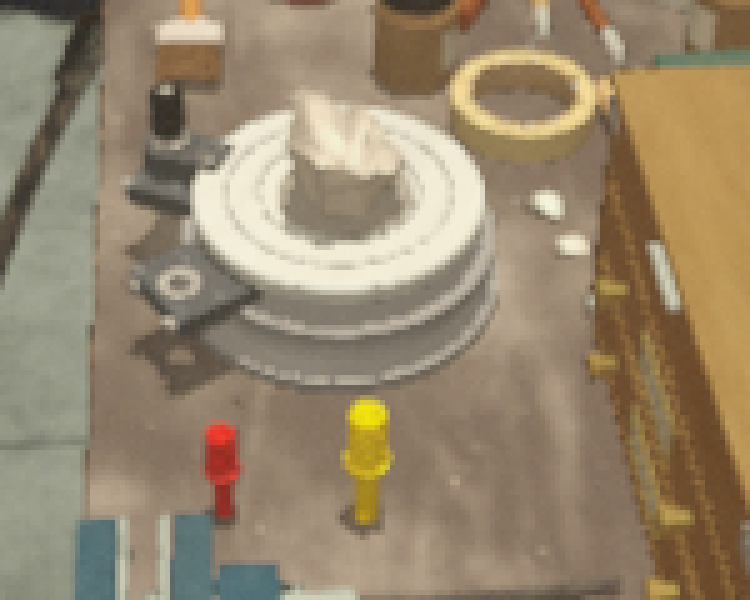

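Both crops show the pin's grip top, at (268.2,225) in scene and (223.1,158.0) in side. The free second-shoe hole is at (290.7,220.9) in scene and (225.7,196.3) in side. I'll intersect these rays with the known heights and fit the disc.

Run:
```python
from h import *
np.set_printoptions(precision=2,suppress=True)
def hit(n,u,v,z):
    c=ctrl.get_calibration(n);K=c["K"];r=rot(c["rotation"])@[(u-K[0,2])/K[0,0],(v-K[1,2])/K[1,1],1]
    return c["origin"]+r*(z-c["origin"][2])/r[2]
res={}
for n,g,h in(("scene",(268.2,225),(290.7,220.9)),("side",(223.1,158),(225.7,196.3))):
    P=cloud(ctrl.get_calibration(n),np.load(n+"0.npy"))
    c0=np.array([525,285]);m=(abs(P[...,2]-76)<2.5)&(np.hypot(*(P[...,:2]-c0).transpose(2,0,1))<125)
    Q=P[m][:,:2];hu=cv2.convexHull(Q.astype(np.float32))[:,0]
    c,r=circ(hu)
    for _ in range(4):
        e=abs(np.hypot(*(hu-c).T)-r);hu2=hu[e<4];c,r=circ(hu2)
    G=hit(n,*g,120.5)[:2];H=hit(n,*h,60)[:2]
    print(n,"disc",c,r,"grip",G,np.hypot(*(G-c)),"hole",H,np.hypot(*(H-c)))
    a=np.arctan2(*(H-c)[::-1])-np.arctan2(*(G-c)[::-1]);print("angle",a%(2*np.pi),"az grip",np.arctan2(*(G-c)[::-1]))
s=ctrl.sense();print(rot(s["ee_rot"]));c=ctrl.get_calibration("wrist");print(c["origin"]-s["eef_pos"],rot(c["rotation"]))
```

```text
scene disc [521.1  283.36] 91.03763599678958 grip [416.62 337.28] 117.57472550484324 hole [422.46 221.32] 116.5291368909648
angle 1.0378504055561777 az grip 2.665113691030226
side disc [523.99 277.8 ] 91.23672065609713 grip [420.58 330.12] 115.89758339922935 hole [424.52 217.41] 116.3745987992914
angle 1.0139714143442164 az grip 2.673241293773867
[[ 0.89  0.45 -0.  ]
 [ 0.45 -0.89  0.  ]
 [ 0.   -0.   -1.  ]]
[ 60.66  30.33 142.61] [[ 0.45 -0.86 -0.24]
 [-0.89 -0.43 -0.12]
 [-0.    0.27 -0.96]]
```

The two views agree: axis about (522.5,280.5), pin about (418.5,334), hole about (423.5,219.5), table angle about 1.03. Radii are 116–118 mm, as given. Next I move towards the pin, turning the tool 25° so the fingers close tangentially.

```bash
python3 -m pendant '[[[0.65,-0.79,0,0,1],[0.65,-0.79,0,0,1],[0.65,-0.79,0,0,1],[0.65,-0.79,0,0,1],[0.65,-0.79,0,0,1]]]' && python3 -m pendant '[[[0.65,-0.79,0,0,1],[0.65,-0.79,0,0,1],[0.65,-0.79,0,0,1],[0.65,-0.79,0,0,1],[0.65,-0.79,0,0,1]]]' && python3 -m pendant '[[[0.65,-0.79,0,0,1],[0.65,-0.79,0,0,1],[0.65,-0.79,0,0,1],[0.65,-0.79,0,0,1],[0.65,-0.79,0,0,1]]]'
```

```text
time_s: 0.6
eef_pos: [281.7, -265.2, 231.3]
ee_rot: [-0.0, 0.972, 0.233, 0.0]
force: [1.2, -1.4, -0.8]
grip_width: 0.999
grip_force: 0.0
time_s: 1.1
eef_pos: [326.6, -65.6, 231.3]
ee_rot: [-0.0, 0.972, 0.235, 0.0]
force: [0.7, -0.6, 0.0]
grip_width: 1.0
grip_force: 0.0
time_s: 1.6
eef_pos: [371.6, 133.6, 231.0]
ee_rot: [-0.0, 0.972, 0.234, -0.0]
force: [-0.0, 0.1, 0.5]
grip_width: 0.998
grip_force: 0.0
```

```bash
python3 -m pendant '[[[0.66,-0.785,0.15,0.139,0.6],[0.66,-0.785,0.15,0.139,0.6],[0.66,-0.785,0.15,0.139,0.6],[0.66,-0.785,0.15,0.139,0.6],[0.66,-0.785,0.15,0.139,0.6],[0.66,-0.785,0.15,0.139,0.6],[0.66,-0.785,0.15,0.139,0.6]]]'
python3 - <<'E'
from h import *
np.set_printoptions(precision=2,suppress=True)
c=ctrl.get_calibration("wrist");p,d=ctrl.capture("wrist");cv2.imwrite("pics/w1.png",p);np.save("w1.npy",d);np.savez("w1c.npz",**c)
print(rot(ctrl.sense()["ee_rot"]),ctrl.sense()["joints"],c["origin"])
E
```

```text
time_s: 2.3
eef_pos: [419.0, 328.6, 200.7]
ee_rot: [0.0, 1.0, 0.015, -0.001]
force: [0.7, -0.8, -0.2]
grip_width: 0.6
grip_force: 0.0
[[ 1.    0.03 -0.  ]
 [ 0.03 -1.   -0.  ]
 [-0.    0.   -1.  ]] [ 0.44  0.35  1.52 -0.    1.27  1.99] [487.1  330.43 343.19]
```

View pics/w1.png

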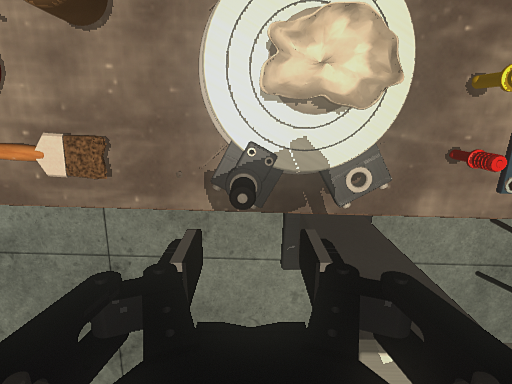

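The wrist view shows the pin's grip top near (242,190), the second hole at (359,180) and the cast at (335,55). I'll refine these.

```bash
cat >> h.py <<'E'
def hitc(c,u,v,z):
    K=c["K"];r=rot(c["rotation"])@[(u-K[0,2])/K[0,0],(v-K[1,2])/K[1,1],1]
    return c["origin"]+r*(z-c["origin"][2])/r[2]
E
python3 - <<'E'
from h import *
np.set_printoptions(precision=2,suppress=True)
c=dict(np.load("w1c.npz"));d=np.load("w1.npy");p=cv2.imread("pics/w1.png");P=cloud(c,d)
m=(P[...,2]>116)&(P[...,2]<125);m[:165]=0;m[215:]=0;m[:,:215]=0;m[:,275:]=0
v,u=np.where(m);print("top px",u.mean(),v.mean(),len(u),P[m].mean(0),P[m].min(0),P[m].max(0))
G=hitc(c,u.mean(),v.mean(),120.5);print("G",G)
g=cv2.cvtColor(p,cv2.COLOR_BGR2GRAY)[160:205,335:385]
b=(g>130).astype(np.uint8);n,l,s,ce=cv2.connectedComponentsWithStats(b);print(s,ce+[335,160])
print("hole",hitc(c,359,180,60))
m=(abs(P[...,2]-76)<2.5)&(np.hypot(P[...,0]-522,P[...,1]-281)<110)
hu=cv2.convexHull(P[m][:,:2].astype(np.float32))[:,0];ce,r=circ(hu)
for _ in range(4):
    e=abs(np.hypot(*(hu-ce).T)-r);ce,r=circ(hu[e<3])
print("disc",ce,r,np.hypot(*(G[:2]-ce)))
cv2.imwrite("pics/w1c.png",cv2.resize(p[130:220,210:400],None,fx=4,fy=4,interpolation=2))
E
```

```text
top px 242.11502782931353 196.71243042671614 539 [419.31 335.39 119.17] [407.89 324.82 116.13] [429.49 346.19 121.43]
G [419.74 335.36 120.5 ]
[[   0    0   50   45 1855]
 [   0    0   13    7   56]
 [  14    0    1    1    1]
 [  32    1    1    1    1]
 [  11    7   26   25  318]
 [  46   25    4    4   13]
 [  11   43    4    2    6]] [[360.13 182.98]
 [339.55 162.  ]
 [349.   160.  ]
 [367.   161.  ]
 [358.61 179.37]
 [382.54 186.62]
 [347.67 203.67]]
hole [422.52 219.64  60.  ]
disc [523.03 282.28] 91.12211185038197 116.13903067501836
```

View pics/w1c.png

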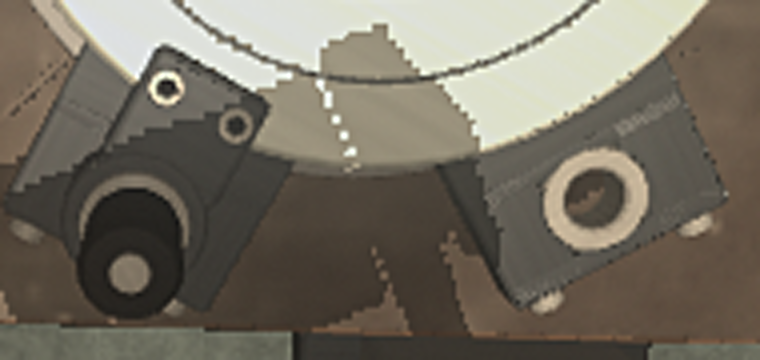

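Pin at (419.3,335.2) and hole at (422.4,220). The chord of 115.4 mm gives a swing of 1.02 rad. I lower onto the grip, then close in small steps.

```bash
python3 -m pendant '[[[0.002,-0.033,0.1,0,0.6],[0.002,-0.033,0.3,0,0.6],[0.002,-0.033,0.5,0,0.6],[0.002,-0.033,0.55,0,0.5],[0.002,-0.033,0.55,0,0.31],[0.002,-0.033,0.55,0,0.31],[0.002,-0.033,0.55,0,0.31],[0.002,-0.033,0.55,0,0.31]]]' 20; python3 -m pendant '[[[0,0,0,0,0.29],[0,0,0,0,0.29],[0,0,0,0,0.29]]]'; python3 -m pendant '[[[0,0,0,0,0.275],[0,0,0,0,0.275],[0,0,0,0,0.275]]]'
```

```text
time_s: 3.15
eef_pos: [419.3, 336.4, 92.7]
ee_rot: [-0.001, 1.0, 0.015, 0.001]
force: [1.2, -0.3, 0.3]
grip_width: 0.31
grip_force: 0.0
time_s: 3.45
eef_pos: [418.6, 336.2, 91.4]
ee_rot: [-0.0, 1.0, 0.015, 0.0]
force: [-1.1, 0.8, -0.7]
grip_width: 0.289
grip_force: 0.0
time_s: 3.75
eef_pos: [418.6, 336.2, 91.3]
ee_rot: [0.0, 1.0, 0.015, -0.0]
force: [-0.0, 0.1, -0.7]
grip_width: 0.274
grip_force: 0.0
```

```bash
python3 -m pendant '[[[0,0,0,0,0.26],[0,0,0,0,0.26],[0,0,0,0,0.25],[0,0,0,0,0.25]]]' 20; python3 -m pendant '[[[0,0,0,0,0.2],[0,0,0,0,0.2],[0,0,0,0,0.2]]]' 40
```

```text
time_s: 4.15
eef_pos: [418.7, 336.2, 91.4]
ee_rot: [-0.0, 1.0, 0.015, 0.0]
force: [-0.7, 1.0, 1.1]
grip_width: 0.253
grip_force: 10.9
time_s: 4.45
eef_pos: [418.7, 336.2, 91.4]
ee_rot: [-0.0, 1.0, 0.015, 0.0]
force: [0.2, 1.0, 1.2]
grip_width: 0.24
grip_force: 39.0
```

```bash
python3 -m pendant '[[[0,0,-0.01,0,0.2],[0,0,-0.02,0,0.2],[0,0,-0.03,0,0.2],[0,0,-0.045,0,0.2],[0,0,-0.06,0,0.2],[0,0,-0.06,0,0.2]]]'; python3 -m pendant '[[[0,0,-0.02,0,0.2],[0,0,-0.04,0,0.2],[0,0,-0.06,0,0.2],[0,0,-0.08,0,0.2],[0,0,-0.095,0,0.2],[0,0,-0.095,0,0.2],[0,0,-0.095,0,0.2]]]'
python3 - <<'E'
from h import *
for n in("side",):
    p,d=ctrl.capture(n);cv2.imwrite("pics/s2.png",cv2.resize(p[140:220,190:300],None,fx=5,fy=5,interpolation=2))
c=ctrl.get_calibration("wrist");p,d=ctrl.capture("wrist");cv2.imwrite("pics/w2.png",p)
E
```

```text
time_s: 5.05
eef_pos: [418.7, 336.2, 103.9]
ee_rot: [-0.0, 1.0, 0.015, 0.0]
force: [-0.6, -0.3, 0.2]
grip_width: 0.244
grip_force: 40.0
time_s: 5.75
eef_pos: [418.8, 336.3, 122.5]
ee_rot: [-0.0, 1.0, 0.015, 0.0]
force: [0.2, 0.5, -1.3]
grip_width: 0.245
grip_force: 40.0
```

View pics/w2.png

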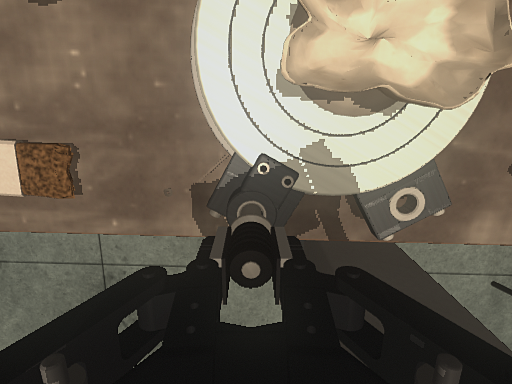

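The wrist view shows the pin held in the fingers at (250,265), its collar lifted off the lug and the second hole at (407,204). I check the pin's height by depth.

Run:
```python
from h import *
np.set_printoptions(precision=2,suppress=True)
c=ctrl.get_calibration("wrist");p,d=ctrl.capture("wrist");P=cloud(c,d)
for u,v in((250,268),(250,262),(245,270),(255,275)):print(P[v,u])
print(hitc(c,407,204,60))
e=np.array([418.8,336.3]);
for ce in((523.5,281),):
  ce=np.array(ce);h=hitc(c,407,204,60)[:2];print(np.hypot(*(e-ce)),np.hypot(*(h-ce)),np.linalg.norm(h-e),2*np.arcsin(np.linalg.norm(h-e)/236))
# centre from pin, hole, R=118
  m=(e+h)/2;t=(h-e)/np.linalg.norm(h-e);n=np.array([-t[1],t[0]]);ce=m+n*np.sqrt(118**2-np.linalg.norm(h-e)**2/4)
  print("centre",ce)
  x=e-ce
  for k in range(1,13):
    a=1.02*k/12;q=ce+[np.cos(a)*x[0]-np.sin(a)*x[1],np.sin(a)*x[0]+np.cos(a)*x[1]]
    R_=rot(ctrl.sense()["ee_rot"]);print(k,(np.r_[q-e,0]@R_)/200)
```

```text
[419.8  336.36 151.41]
[422.05 336.44 150.16]
[418.11 338.54 150.34]
[415.98 334.02 150.75]
[423.04 219.96  60.  ]
118.40684101858304 117.55289463018728 116.414518458858 1.0317171014741875
centre [523.49 281.87]
1 [-0.02  0.04 -0.  ]
2 [-0.04  0.09 -0.  ]
3 [-0.06  0.14 -0.  ]
4 [-0.07  0.19 -0.  ]
5 [-0.07  0.24 -0.  ]
6 [-0.07  0.29 -0.  ]
7 [-0.07  0.34 -0.  ]
8 [-0.07  0.39 -0.  ]
9 [-0.06  0.44 -0.  ]
10 [-0.04  0.48 -0.  ]
11 [-0.02  0.53 -0.  ]
12 [ 0.    0.58 -0.  ]
```

The grip top is at about 151 mm, so the pin is up 30 mm, clear of the shoe and still guided by the lug. I work out the arc rows and swing gently in chunks with a 20 N grip, watching the force.

```bash
cat > arc.py <<'E'
import sys
from h import *
# centre cx cy, start angle now, total delta, steps -> rows in tool units
cx,cy,da,n=map(float,sys.argv[1:5]);s=ctrl.sense();e=s["eef_pos"][:2];ce=np.array([cx,cy]);x=e-ce
print("r",np.hypot(*x),"az",np.arctan2(x[1],x[0]),"pos",e,"F",np.round(s["force"],1),"T",np.round(s["wrist_torque"],2))
x=x*118/np.hypot(*x) if len(sys.argv)>5 else x
for k in range(1,int(n)+1):
    a=da*k/n;q=ce+[np.cos(a)*x[0]-np.sin(a)*x[1],np.sin(a)*x[0]+np.cos(a)*x[1]]
    print(np.round((np.r_[q-e,0]@rot(s["ee_rot"]))/200,4)[:2].tolist())
E
python3 arc.py 523.5 281.9 0.26 6
```

```text
r 118.03967604336451 az 2.663158305387336 pos [418.71419406 336.24427287] F [ 0.7 -0.5 -1.5] T [-0.01 -0.03 -0.01]
[-0.012, 0.0226]
[-0.0229, 0.0457]
[-0.0329, 0.0693]
[-0.0418, 0.0932]
[-0.0497, 0.1175]
[-0.0565, 0.1422]
```

```bash
python3 -m pendant '[[[-0.012,0.0226,0,0,0.2],[-0.023,0.0457,0,0,0.2],[-0.033,0.0693,0,0,0.2],[-0.042,0.0932,0,0,0.2],[-0.05,0.1175,0,0,0.2],[-0.0565,0.142,0,0,0.2],[-0.0565,0.142,0,0,0.2]]]' 20; python3 arc.py 523.5 281.9 0.26 6
```

```text
time_s: 6.6
eef_pos: [407.9, 306.7, 122.3]
ee_rot: [0.0, 1.0, 0.015, -0.0]
force: [-0.5, -0.7, -0.4]
grip_width: 0.243
grip_force: 40.1
r 118.21907297692957 az 2.9302121732413187 pos [407.91222255 306.70352635] F [-0.5 -0.7 -0.4] T [-0.16  0.16  0.01]
[-0.0056, 0.025]
[-0.0101, 0.0502]
[-0.0134, 0.0756]
[-0.0157, 0.1011]
[-0.0169, 0.1267]
[-0.017, 0.1523]
```

```bash
python3 -m pendant '[[[-0.0056,0.025,0,0,0.2],[-0.010,0.05,0,0,0.2],[-0.0134,0.0756,0,0,0.2],[-0.0157,0.101,0,0,0.2],[-0.017,0.1267,0,0,0.2],[-0.017,0.1523,0,0,0.2],[-0.017,0.1523,0,0,0.2]]]' 20; python3 arc.py 523.5 281.9 0.26 6
```

```text
time_s: 7.3
eef_pos: [405.7, 276.2, 122.2]
ee_rot: [0.0, 1.0, 0.015, -0.0]
force: [0.3, -0.5, -2.6]
grip_width: 0.246
grip_force: 39.8
r 117.9710180132618 az -3.092862801034449 pos [405.66902118 276.15356456] F [ 0.3 -0.5 -2.6] T [-0.06  0.05 -0.03]
[0.001, 0.0255]
[0.0032, 0.051]
[0.0064, 0.0764]
[0.0108, 0.1015]
[0.0162, 0.1265]
[0.0227, 0.1512]
```

```bash
python3 -m pendant '[[[0.001,0.0255,0,0,0.2],[0.0032,0.051,0,0,0.2],[0.0064,0.0764,0,0,0.2],[0.0108,0.1015,0,0,0.2],[0.0162,0.1265,0,0,0.2],[0.0227,0.1512,0,0,0.2],[0.0227,0.1512,0,0,0.2]]]' 20; python3 arc.py 523.5 281.9 0.24 6;  python3 - <<'E'
from h import *
c=ctrl.get_calibration("wrist");p,d=ctrl.capture("wrist");cv2.imwrite("pics/w3.png",p);P=cloud(c,d);print(P[266:274,246:254].reshape(-1,3).mean(0))
E
```

```text
time_s: 8.0
eef_pos: [411.3, 246.1, 122.3]
ee_rot: [0.0, 1.0, 0.015, -0.0]
force: [-0.7, -0.8, 1.2]
grip_width: 0.241
grip_force: 40.1
r 117.76119247935071 az -2.8324940124797795 pos [411.31972825 246.07703132] F [-0.7 -0.8  1.2] T [-0.16  0.18  0.  ]
[0.007, 0.0225]
[0.0148, 0.0447]
[0.0235, 0.0666]
[0.0331, 0.0881]
[0.0436, 0.1092]
[0.0548, 0.1299]
[411.45652393 246.4140489  151.07321612]
```

View pics/w3.png

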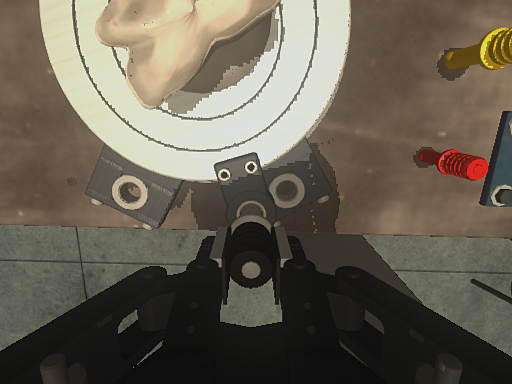

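The lug follows the pin and now stands just short of shoe 2. The second hole is at (286,189) and the first at (130,190). The first hole's true position is known (where I gripped the pin), so it gives the camera correction.

Run:
```python
from h import *
np.set_printoptions(precision=2,suppress=True)
p=cv2.imread("pics/w3.png");c=ctrl.get_calibration("wrist");g=cv2.cvtColor(p,cv2.COLOR_BGR2GRAY)
H=[]
for u,v in((130,190),(286,189)):
    w=cv2.resize(g[v-24:v+24,u-24:u+24],None,fx=8,fy=8,interpolation=cv2.INTER_CUBIC)
    best=cv2.HoughCircles(cv2.GaussianBlur(w,(9,9),2),cv2.HOUGH_GRADIENT,1,200,param1=80,param2=15,minRadius=50,maxRadius=170)
    _,b=cv2.threshold(w,0,255,cv2.THRESH_OTSU);cs,_=cv2.findContours(b,cv2.RETR_LIST,cv2.CHAIN_APPROX_NONE)
    els=[cv2.fitEllipse(k) for k in cs if len(k)>150]
    for e in els:
        cc=np.array(e[0])
        if np.linalg.norm(cc-196)<50 and e[1][0]>60: print((u,v),"ell",(cc+.5)/8-.5+[u-24,v-24],np.array(e[1])/8)
    print("hough",None if best is None else ((best[0,0,:2]+.5)/8-.5+[u-24,v-24],best[0,0,2]/8))
for q in((130,190),(286,189)):
    print(q,hitc(c,*q,60))
```

```text
(130, 190) ell [129.24 192.2 ] [20.96 23.25]
(130, 190) ell [129.3  192.03] [32.52 36.78]
hough (array([127.25, 190.75]), np.float32(15.8625))
(286, 189) ell [286.31 190.46] [20.98 21.88]
(286, 189) ell [286.78 190.12] [34.4 34.6]
hough None
(130, 190) [420.11 335.19  60.  ]
(286, 189) [424.31 220.71  60.  ]
```

Corrected hole 2 is about (423.5,220.9), a swing of 1.023 rad. I finish the swing to it, then probe down gently.

```bash
python3 -m pendant '[[[0.007,0.0225,0,0,0.2],[0.0148,0.0447,0,0,0.2],[0.0237,0.0666,0,0,0.2],[0.0335,0.088,0,0,0.2],[0.0445,0.109,0,0,0.2],[0.0568,0.128,0,0,0.2],[0.0568,0.128,0,0,0.2],[0.0568,0.128,0,0,0.2]]]' 20; python3 -m pendant '[[[0,0,0.01,0,0.2],[0,0,0.02,0,0.2],[0,0,0.02,0,0.2]]]'; python3 -m pendant '[[[0,0,0.005,0,0.2],[0,0,0.01,0,0.2],[0,0,0.01,0,0.2]]]'
```

```text
time_s: 8.85
eef_pos: [423.2, 221.3, 122.2]
ee_rot: [0.0, 1.0, 0.015, -0.0]
force: [-2.3, -1.8, -0.0]
grip_width: 0.241
grip_force: 40.0
time_s: 9.15
eef_pos: [423.1, 221.5, 118.0]
ee_rot: [0.0, 1.0, 0.015, -0.0]
force: [-0.5, -1.5, -1.3]
grip_width: 0.236
grip_force: 40.0
time_s: 9.45
eef_pos: [423.2, 221.5, 116.1]
ee_rot: [0.0, 1.0, 0.015, -0.0]
force: [-0.8, -2.0, -1.9]
grip_width: 0.245
grip_force: 40.0
```

```bash
python3 -m pendant '[[[0,0,0.005,0,0.2],[0,0,0.005,0,0.2]]]'; python3 -m pendant '[[[0,0,0.005,0,0.2],[0,0,0.005,0,0.2]]]';  python3 -m pendant '[[[0,0,0.005,0,0.2],[0,0,0.005,0,0.2]]]'
```

```text
time_s: 9.65
eef_pos: [423.2, 221.6, 115.2]
ee_rot: [0.0, 1.0, 0.015, -0.0]
force: [-1.6, -1.8, -1.8]
grip_width: 0.241
grip_force: 40.0
time_s: 9.85
eef_pos: [423.2, 221.5, 114.1]
ee_rot: [-0.0, 1.0, 0.015, -0.0]
force: [-1.0, -2.3, -2.4]
grip_width: 0.244
grip_force: 40.0
time_s: 10.05
eef_pos: [423.2, 221.5, 113.0]
ee_rot: [0.0, 1.0, 0.015, -0.0]
force: [-1.2, -1.7, -3.7]
grip_width: 0.245
grip_force: 39.7
```

```bash
python3 -m pendant '[[[0,0,0.005,0,0.2],[0,0,0.01,0,0.2],[0,0,0.01,0,0.2]]]'; python3 -m pendant '[[[0,0,0.005,0,0.2],[0,0,0.01,0,0.2],[0,0,0.01,0,0.2]]]'; python3 -m pendant '[[[0,0,0.005,0,0.2],[0,0,0.01,0,0.2],[0,0,0.01,0,0.2]]]'
```

```text
time_s: 10.35
eef_pos: [423.5, 221.4, 111.5]
ee_rot: [0.0, 1.0, 0.015, 0.0]
force: [-0.8, -3.4, 1.0]
grip_width: 0.241
grip_force: 40.2
time_s: 10.65
eef_pos: [423.3, 221.5, 109.2]
ee_rot: [0.0, 1.0, 0.015, -0.0]
force: [-1.2, -3.6, 0.3]
grip_width: 0.246
grip_force: 40.3
time_s: 10.95
eef_pos: [423.2, 221.5, 107.0]
ee_rot: [0.0, 1.0, 0.015, -0.0]
force: [-0.1, -3.6, -2.0]
grip_width: 0.243
grip_force: 40.1
```

Run:
```python
from h import *
c=ctrl.get_calibration("wrist");p,d=ctrl.capture("wrist");P=cloud(c,d);s=ctrl.sense()
print(P[266:274,246:254].reshape(-1,3).mean(0),s["eef_pos"],s["force"],s["wrist_torque"])
```

```text
[423.30948048 221.79558583 135.74629445] [423.15330108 221.47685657 107.00977083] [-0.9914423  -3.72930451 -1.34633581] [-1.005537    0.13126779  0.02379103]
```

The grip top went from 151.1 to 135.7 mm, so the pin is entering shoe 2. A small side force of -3.7 N in y calls for a 0.6 mm ease towards -y, then on down.

```bash
python3 -m pendant '[[[0,0.003,0,0,0.2],[0,0.003,0.005,0,0.2],[0,0.003,0.01,0,0.2],[0,0.003,0.015,0,0.2],[0,0.003,0.02,0,0.2],[0,0.003,0.02,0,0.2]]]'; python3 -c "
from h import *;s=ctrl.sense();print(s['wrist_torque'])"; python3 -m pendant '[[[0,0,0.005,0,0.2],[0,0,0.01,0,0.2],[0,0,0.015,0,0.2],[0,0,0.02,0,0.2],[0,0,0.02,0,0.2]]]'
```

```text
time_s: 11.6
eef_pos: [423.3, 221.0, 103.2]
ee_rot: [-0.0, 1.0, 0.015, -0.0]
force: [-0.9, -1.9, 0.6]
grip_width: 0.241
grip_force: 40.1
[-0.39310832  0.15186537  0.02290668]
time_s: 12.1
eef_pos: [423.3, 221.0, 99.2]
ee_rot: [-0.0, 1.0, 0.015, -0.0]
force: [0.5, -1.8, -0.3]
grip_width: 0.243
grip_force: 40.0
```

```bash
python3 -m pendant '[[[0,0.001,0.005,0,0.2],[0,0.001,0.01,0,0.2],[0,0.001,0.015,0,0.2],[0,0.001,0.02,0,0.2],[0,0.001,0.02,0,0.2]]]'; python3 -m pendant '[[[0,0,0.005,0,0.2],[0,0,0.01,0,0.2],[0,0,0.01,0,0.2]]]'; python3 -m pendant '[[[0,0,0.004,0,0.2],[0,0,0.006,0,0.2],[0,0,0.006,0,0.2]]]'
python3 - <<'E'
from h import *
c=ctrl.get_calibration("wrist");p,d=ctrl.capture("wrist");P=cloud(c,d);s=ctrl.sense()
print(P[266:274,246:254].reshape(-1,3).mean(0),s["eef_pos"],s["force"],s["wrist_torque"])
E
```

```text
time_s: 12.6
eef_pos: [423.2, 220.7, 94.9]
ee_rot: [0.0, 1.0, 0.015, -0.0]
force: [-0.2, 0.8, -4.2]
grip_width: 0.244
grip_force: 39.7
time_s: 12.9
eef_pos: [423.4, 220.8, 93.3]
ee_rot: [-0.0, 1.0, 0.015, 0.0]
force: [1.0, -1.8, -1.4]
grip_width: 0.244
grip_force: 39.9
time_s: 13.2
eef_pos: [423.4, 220.9, 92.2]
ee_rot: [-0.0, 1.0, 0.015, 0.0]
force: [-0.1, 0.2, -1.4]
grip_width: 0.243
grip_force: 40.0
[423.58689244 221.17311444 121.03207435] [423.40348472 220.84478568  92.18519094] [ 1.17574005 -0.07617647 -0.79831804] [-0.02327907 -0.00826915 -0.02740571]
```

```bash
python3 -m pendant '[[[0,0,0.0025,0,0.2],[0,0,0.0025,0,0.2]]]'; python3 -m pendant '[[[0,0,0.0025,0,0.2],[0,0,0.0025,0,0.2]]]'
```

```text
time_s: 13.45
eef_pos: [423.3, 220.8, 91.6]
ee_rot: [-0.0, 1.0, 0.015, 0.0]
force: [-0.4, 0.2, -0.3]
grip_width: 0.24
grip_force: 40.0
time_s: 13.65
eef_pos: [423.4, 220.8, 91.3]
ee_rot: [-0.0, 1.0, 0.015, 0.0]
force: [-0.6, 0.1, 2.6]
grip_width: 0.242
grip_force: 40.3
```

Contact is starting at the home height. One more small press to confirm the collar is seated.

```bash
python3 -m pendant '[[[0,0,0.0025,0,0.2],[0,0,0.0025,0,0.2]]]'
python3 - <<'E'
from h import *
c=ctrl.get_calibration("wrist");p,d=ctrl.capture("wrist");P=cloud(c,d);s=ctrl.sense()
print(P[266:274,246:254].reshape(-1,3).mean(0),s["eef_pos"],s["force"],s["wrist_torque"])
E
```

```text
time_s: 13.85
eef_pos: [423.5, 220.8, 91.1]
ee_rot: [-0.0, 1.0, 0.015, 0.0]
force: [-2.1, -0.8, 6.9]
grip_width: 0.244
grip_force: 40.9
[423.66007252 221.12909802 119.94501714] [423.51357354 220.82800565  91.12854132] [-1.85581346 -0.69850275  6.48388569] [-0.12988807  0.33966398 -0.01748846]
```

The force rises to 7 N and the grip top is at its home height (119.9 mm), so the collar is seated. I release and back off upwards.

```bash
python3 -m pendant '[[[0,0,0,0,0.3],[0,0,0,0,0.45],[0,0,0,0,0.6],[0,0,0,0,0.6],[0,0,-0.1,0,0.6],[0,0,-0.3,0,0.6],[0,0,-0.5,0,0.6],[0,0,-0.5,0,0.6],[0,0,-0.5,0,0.6]]]' 20
python3 - <<'E'
from h import *
np.set_printoptions(precision=2,suppress=True)
c=ctrl.get_calibration("wrist");p,d=ctrl.capture("wrist");cv2.imwrite("pics/w4.png",p);P=cloud(c,d)
m=(P[...,2]>112)&(P[...,2]<128)&(np.hypot(P[...,0]-423.5,P[...,1]-221)<16)
print(m.sum(),P[m].mean(0),np.percentile(P[m][:,2],[50,90,97]))
E
```

```text
time_s: 14.8
eef_pos: [423.4, 220.8, 190.7]
ee_rot: [-0.0, 1.0, 0.015, 0.0]
force: [-1.3, 0.0, -0.7]
grip_width: 0.598
grip_force: 0.0
611 [424.71 220.83 118.97] [119.3  120.38 120.81]
```

View pics/w4.png

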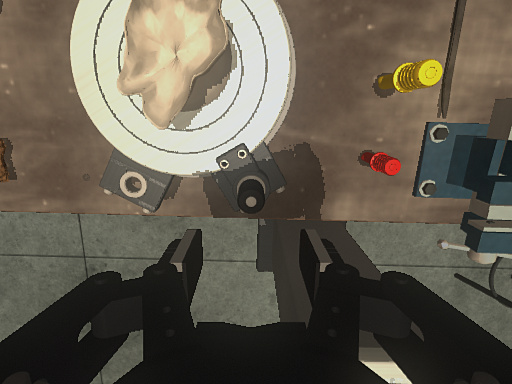

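The picture shows the pin at (250,193), upright over shoe 2 with its collar on the lug, and the first hole free at (133,184). Its top is at about 120.4 mm, which is home, and the hand is clear.

```bash
python3 -c "
from rig import ctrl
print(ctrl.finish_job())"
```

```text
the job is handed in; nothing more can be done
None
```

The table is swung about 1.02 rad to the second shoe, the pin is fully home with its collar on the lug and let go, and the job is handed in (result not shown to me).

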